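Free the battery charger and swap its pack

ROBOT

A 7-joint arm with a two-finger parallel gripper is mounted at the origin on a cart in front of the work surface, level with it; the furniture and walls round the work are solid. World frame = base frame: x ahead of the robot, y to its left, z up, the work surface at z = 0. Lengths are in mm, angles in rad, forces in N, time in s.
With the tool pointing down it reaches from about 400 to 875 mm from the base axis. Payload 4.4 kg.
Tool frame: the origin (TCP) lies midway between the tips of the shut fingers; the grasp point (between the pads) lies 19 mm behind it; z points along the fingers, y is the line along which they close (so a half turn about z gives the same grasp; the last joint's range is limited). The gripper opens to 85 mm and grips with 20 to 120 N. Pads are 22 mm wide; open, the fingers measure 114 mm over their backs; the gripper's body (76 mm by 85 mm) begins 54 mm behind the grasp point. The pads swing forward as they close: fully open they stand 13 mm farther back than shut.
Start: joints at [1.087, 0.628, 0.038, 1.517, -0.027, 0.996, -0.02], TCP at [263.766, -594.092, 231.313] pointing down, gripper open.
Joint ranges: [-3.06, 3.06], [-0.37, 2.12], [-1.25, 1.32], [0.18, 2.47], [-1.1, 4.24], [0.23, 1.98], [-2.94, 2.94]. Speed limits (rad/s): [2.57, 2.57, 3.14, 3.14, 3.14, 3.14, 3.14].

INTERFACE

Orientations are given as a unit quaternion [w, x, y, z].
In Python, from workcell import manip, get_image, calibration, order gives the robot as it stands.
- The arm moves only by the tool move_arm, never from a script. Its argument "commands" is a list of rows, each a list of 5 numbers: the shift along the tool's x, y, z in mm, then the turn about the tool's z in degrees, then the finger opening in mm, from 0 to 85.4. In form: [[x, y, z, turn, grip], ...]. A call has 1 to 20 rows; each row shifts and turns the commanded pose from where the row before left it, along the tool's axes as they then stand; what a row does not reach is not made up. A row lasts 1/10 s, in which the tool goes at most 50 mm and 8.59 degrees, less where a joint would pass 70% of its speed; a pose out of reach is approached as far as the arm can. A call is refused whole if a number of a shift passes 50 or a number of a turn 8.59, either way. A call with a gripper value outside its range is refused whole. The fingers move at their own pace and stop on an object; the grip force is fixed at half the most. Time passes only in rows, so rows that do not move let the fingers close. It gives the time, the measured TCP pose, the force, the opening and the grip force at its end, in the units of the state.
- manip.sense(): the state, without advancing time (a new reading comes with each control period).
- get_image(name): name is "side" or "top" or "wrist"; returns the picture (400x640x3 uint8, blue, green, red); there is no depth.
- calibration(name): a dict with "K" (3x3 intrinsics, pixels), "k1" (the pictures are not rectified: a ray, as slopes to the right and down, at radius r is drawn at 1 + k1 r^2 times it, then the intrinsics apply), "position" and "attitude" of the camera in the world. Camera axes: x right, y down, z forward; pixel columns grow to the right and rows downward; lengths in mm; the calibration is good to about 2 mm. A picture is of the moment at which its call begins: read the wrist's pose just before it. calibration takes no time and is no camera call; for the wrist camera it gives the pose at the moment of the call.
- order.hand_in(): hands the job in; it is judged then, once.
The state is a dict: "time_s": time; "joint_positions": joint angles; "joint_velocities": joint speeds; "joint_efforts": joint torques, N m; "tcp_pos": TCP position; "eef_rot": TCP orientation; "force": force on the tool from outside, world axes, zero at the start; "ft_torque": the same for the moment, N m; "gripper_width": finger opening in mm; "gripper_force": force on a finger pad.
Only numpy, scipy, OpenCV 4.12 (cv2) and the standard library are available. Lean on these libraries where they do the work, as an engineer would, in place of code of your own. Each camera call takes 0.05 s, during which the arm holds its last target. There are 200 camera calls.

TASK

The battery charger's mouth is blocked by a label roll and the pack on it is charged. Stand the roll upright in the free space of the roll tray first, then slide the charged pack off the charger and set it down, foot downwards and lengthwise, in the free bay of the pack tray; then slide the pack that waits in the tray's other bay onto the charger, fully home so that the detent holds it. Set things down rather than drop them, never tip the roll or a pack over, and leave everything else where it is.

Things in the scene. Friction and masses are not known exactly. Their poses are not given: they have to be found in the camera images.
- charger: Battery charger: black block fixed to the desk, 195 mm long (x) by 112 wide (y), cord at its back. Origin on the desk below a seated pack's origin; +x is the direction in which a pack slides on. Its top, x = -85 to +54 mm, is a flat deck 22 mm high on which a pack's foot slides, with an end stop for the foot at x = +40 and a housing 60 mm high behind x = +54.
- charger_mouth (a point): Point on the deck (22 mm above the desk) in the charger's mouth, 30 mm before the seat. From here low flared guides narrow from y = +-30 mm to grey rails at x = -15 to +40 of the charger: inner faces y = +-25, outer +-38, tops 13 mm over the deck, with inward lips (inner edges y = +-18.5, 8 to 13 mm over the deck) that stop a pack being lifted. In front of this point the deck is open.
- charger_seat (a point): Point on the charger's deck, 22 mm above the desk, where a pack's origin is when fully home: foot against the end stop, two sprung balls of the rails in the foot's notches. Axes as the charger. A pack can be lifted off or set on the deck when its origin is 75 mm or more before this point (to -x). The detent acts over the last 18 mm: 10 to 20 N to push in or pull out; the last 4 mm snap home.
- pack_charged: Charged battery pack, at first home on the charger. Housing 100 mm long (x), 62 wide (y), 15 to 62 mm above its underside, flat sides, grey below, black above: grasp across the width. Below it a T foot: neck 32 wide, flange 46 wide, 6 thick, x = -20 to +40 mm, a notch in each side at x = +22. Origin: underside of the foot, midway along the housing; z up; +x goes onto the charger first. 0.4 kg.
- pack_empty: Empty battery pack, the same in shape, origin and axes as the charged one, at first standing on its foot in the pack tray's rear bay (farther from the robot), its +x along the tray's +x within 0.12 rad. The window with four small dots is on a pack's -x end.
- pack_tray: Flat dark sheet-steel tray fixed to the desk, for two packs one behind the other: 250 mm long (x), 104 mm wide (y), floor 3 mm thick, rim 12 mm high over the desk, a 9 mm high rib across it at x = -15 mm. Origin on the desk; the tray runs from x = -140 to +110 mm. A standing pack's housing clears rim and rib.
- free_bay (a point): Centre of the floor (3 mm above the desk) of the pack tray's bay nearer the robot, empty at the start; the bay is 121 by 98 mm inside. The charged pack belongs here, its origin within about 3 cm of this point. Axes as the tray.
- label_roll: The label roll that stands on the desk right in front of the charger's mouth: cylinder 63 mm across, 50 mm high, upright, brown core, dark printed label. Origin: centre of its underside. 0.18 kg.
- roll_tray: Flat dark sheet-steel tray fixed to the desk, for label rolls: 290 mm long (x), 112 mm wide (y), floor 3 mm thick, rim 12 mm high over the desk, no rib. Origin on the desk; it runs from x = -155 to +135 mm. Two rolls stand in it, at about x = +16 and +95 mm.
- free_space (a point): Middle of the free part of the roll tray's floor (3 mm above the desk), nearer the robot; about 125 by 106 mm are free. Axes as the tray.
- tray_roll_a: Bystander: label roll 69 mm across, 55 mm high, that stands in the middle of the roll tray. Origin: centre of its underside.
- tray_roll_b: Bystander: label roll 67 mm across, 60 mm high, at the rear of the roll tray. Origin: centre of its underside.
- tape_brown: Bystander: a roll of brown packing tape, 68 mm across, 36 mm high, lying on the desk. Origin: centre of its underside.
- marker_black: Bystander: a black marker pen, 135 mm long, lying on the desk. Origin: centre of its underside.
- pen_blue: Bystander: a slim white and blue pen, 145 mm long, lying on the desk. Origin: centre of its underside.
- scissors: Bystander: scissors with black handles, 172 mm long, lying on the desk. Origin: centre of its underside.
- caliper: Bystander: a steel slide caliper, 200 mm long, lying on the desk. Origin: centre of its underside.
- tally_counter: Bystander: a round hand tally counter, 54 mm across, lying on the desk. Origin: centre of its underside.

How it is judged:
By the outcome, as a careful person would: the job done as asked, in the order asked, and still so for the second after the job is handed in, with the robot touching nothing.
It also fails if it takes over 72 s, if anything falls off the work surface, if the arm or the gripper's body presses on something with over 40 N, if the wrist force passes 120 N, or if a joint passes its speed limit or range.

## Working session

There is one attempt and no reset: what is moved stays moved. The work goes in short steps, Python scripts to look and compute and a tool call to move; the robot and the scene stay as the last step left them, time stands still between calls to the robot, and variables do not carry over. Pictures are saved under pics/ and viewed, at most 10 in all, crops included, and the job is handed in when it is done.

Besides the shell and the picture viewer there is one more tool, called after "Request:" by a JSON object that holds its "op" and its "data". move_arm: Moves the arm, as the interface text tells. Its arguments: {"type":"object","properties":{"commands":{"type":"array","items":{"type":"array","items":{"type":"number"}}}},"required":["commands"]}

```bash
mkdir -p pics
python3 - <<'E'
from workcell import manip,get_image,calibration
import cv2
print(manip.sense())
for n in("top","side"):
    print(n,calibration(n)); cv2.imwrite(f"pics/{n}0.png",get_image(n))
E
```

```text
{'time_s': 0.0, 'joint_positions': array([ 1.08717682,  0.62932901,  0.03844779,  1.51837953, -0.02702462,
        0.99630003, -0.02000112]), 'joint_velocities': array([ 0.000943  ,  0.00073124,  0.00098988,  0.00160221, -0.00087771,
        0.00140948, -0.00159036]), 'joint_efforts': array([-2.01298739e-03, -5.63400507e+01,  1.22574862e+00, -1.93448067e+01,
        1.09590791e-02,  1.05673779e-02,  1.83137286e-05]), 'tcp_pos': array([ 263.52334302, -593.49471692,  230.39659975]), 'eef_rot': array([-9.27599504e-04,  9.78259189e-01,  2.07383846e-01, -2.00350748e-04]), 'force': array([ 0.09693068, -0.38369989, -0.71166847]), 'ft_torque': array([ 0.01110509, -0.05940259, -0.03914562]), 'gripper_force': 0.0, 'gripper_width': 85.65431750135623}
top {'K': array([[408.55943665,   0.        , 319.9554061 ],
       [  0.        , 408.55943665, 198.75319148],
       [  0.        ,   0.        ,   1.        ]]), 'k1': -0.042025131231714453, 'position': array([ 479.06987316,  -19.40620897, 1205.49036126]), 'attitude': array([-0.02332444,  0.70686156, -0.70670483,  0.01926115])}
side {'K': array([[412.16734983,   0.        , 322.96512745],
       [  0.        , 412.16734983, 201.48624727],
       [  0.        ,   0.        ,   1.        ]]), 'k1': -0.07715622570075671, 'position': array([ 641.88768639,  744.48430598, 1337.42018449]), 'attitude': array([-0.01952017,  0.04652399,  0.96330805, -0.26361351])}
```

View pics/top0.png

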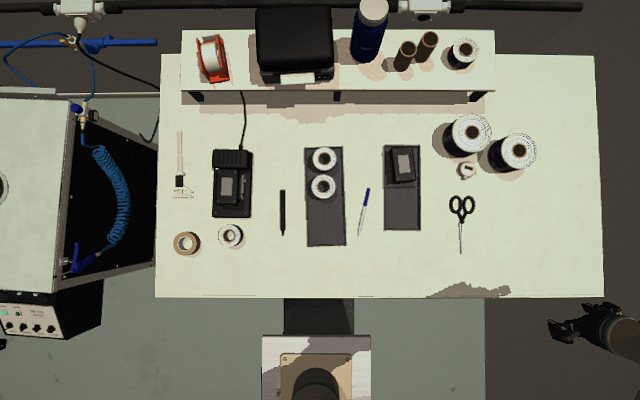

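View pics/side0.png

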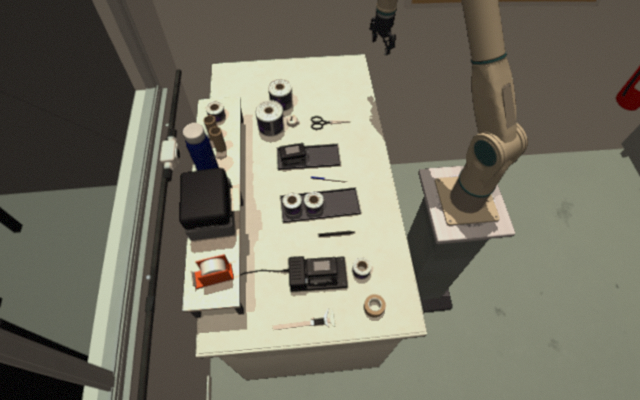

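The top view has world +x up and +y left. The charger is near (232,184), the roll to move at (230,236), the roll tray at (325,197) and the pack tray at (402,188). I'll zoom in to measure.

```bash
cat > h.py <<'E'
import numpy as np,cv2
from workcell import manip,get_image,calibration
def R(q):
    from scipy.spatial.transform import Rotation as r
    return r.from_quat([q[1],q[2],q[3],q[0]]).as_matrix()
def px2w(c,px,z):
    u,v=[(px[i]-c["K"][i,2])/c["K"][i,i] for i in(0,1)]
    rd=np.hypot(u,v); r=rd
    for _ in range(20): r=rd/(1+c["k1"]*r*r)
    s=r/rd if rd else 1
    d=R(c["attitude"])@np.array([u*s,v*s,1]); p=c["position"]
    return p+d*(z-p[2])/d[2]
def w2px(c,w):
    p=R(c["attitude"]).T@(np.array(w,float)-c["position"]); a=p[:2]/p[2]; a=a*(1+c["k1"]*(a@a))
    return a*np.diag(c["K"])[:2]+c["K"][:2,2]
E
python3 - <<'E'
from h import *
im=cv2.imread("pics/top0.png")
def crop(x0,x1,y0,y1,s):return cv2.resize(im[y0:y1,x0:x1],None,fx=s,fy=s,interpolation=cv2.INTER_CUBIC)
a=crop(205,265,140,255,5);b=crop(375,425,140,255,5)
c=crop(300,350,140,255,5)
cv2.imwrite("pics/z1.png",np.hstack([a,c,b])) # offsets 0,300,550
E
```

```text
(no output)
```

View pics/z1.png

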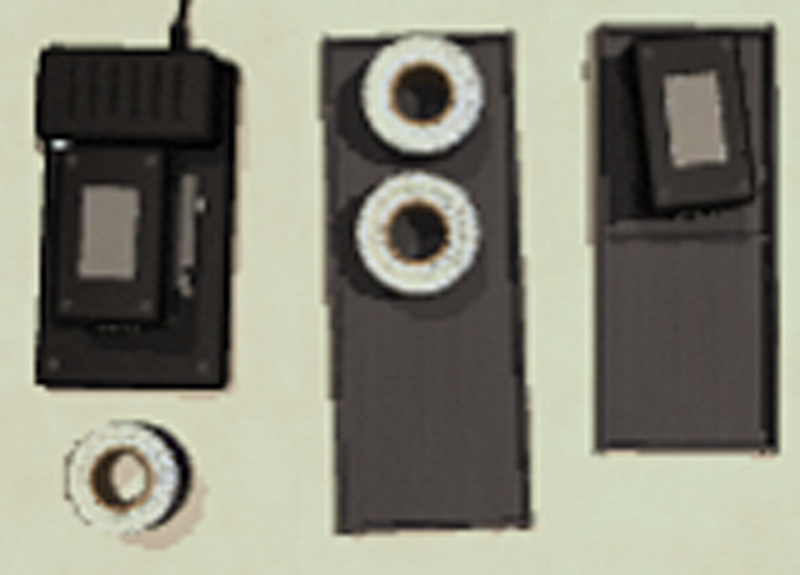

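Run:
```python
from h import *
c=calibration("top")
def P(pts,off,z): return np.array([px2w(c,(off[0]+(x+.5)/5-.5,140+(y+.5)/5-.5),z)[:2] for x,y in pts])
np.set_printoptions(precision=1,suppress=True)
for n,pts,off,z in[("roll",[(124,478)],[205],50),("deckfront",[(37,385),(228,388)],[205],22),
("housing",[(40,48),(213,50),(38,142),(210,145)],[205],60),
("packC",[(66,148),(166,150),(57,318),(159,323)],[205],84),
("rolltray",[(322,37),(513,32),(337,532),(530,527)],[300-0],12),
("rolls a",[(418,233)],[300],55),("rolls b",[(422,94)],[300],60),
("packtray",[(592,27),(775,27),(596,450),(777,452)],[0],12),
("packE",[(635,38),(738,33),(655,207),(755,196)],[0],65)]:
    o={"rolltray":300-60,"rolls a":240,"rolls b":240,"packtray":375-110,"packE":265}.get(n,205)
    w=P(pts,[o],z); print(n,w.tolist().__str__()[:0],w.round(1).tolist(),w.mean(0))
```

```text
roll  [[445.5, 243.4]] [445.5 243.4]
deckfront  [[498.4, 301.3], [496.8, 189.7]] [497.6 245.5]
housing  [[689.3, 292.6], [687.9, 193.7], [635.5, 292.7], [633.6, 194.7]] [661.6 243.4]
packC  [[628.8, 270.5], [627.6, 214.7], [534.4, 274.0], [531.7, 217.3]] [580.6 244.1]
rolltray  [[704.1, 34.6], [707.0, -78.1], [413.4, 25.1], [416.3, -87.2]] [560.2 -26.4]
rolls a  [[584.0, -21.9]] [584.  -21.9]
rolls b  [[662.4, -24.2]] [662.4 -24.2]
packtray  [[710.0, -198.6], [710.2, -307.0], [461.0, -198.6], [459.7, -304.4]] [ 585.3 -252.2]
packE  [[693.5, -214.9], [696.5, -273.2], [597.8, -225.0], [604.0, -281.4]] [ 647.9 -248.6]
```

Request:
{"op": "move_arm", "data": {"commands": [[0,0,0,8,85],[0,0,0,8,85],[0,0,0,8,85],[20,-35,0,0,85],[20,-35,0,0,85],[20,-35,0,0,85],[20,-35,0,0,85],[20,-35,0,0,85],[20,-35,0,0,85],[20,-35,0,0,85],[20,-35,0,0,85],[20,-35,0,0,85],[0,-40,0,0,85],[0,-40,0,0,85],[0,-40,0,0,85],[0,-40,0,0,85],[0,-40,0,0,85],[0,-40,0,0,85],[0,-40,0,0,85],[0,-40,0,0,85]]}}

```text
time_s: 2.1
tcp_pos: [444.0, 42.3, 231.2]
eef_rot: [0.0, 1.0, -0.001, -0.0]
force: [-0.0, 0.5, 0.3]
gripper_width: 85.2
gripper_force: 0.0
```

Request:
{"op": "move_arm", "data": {"commands": [[0,-40,0,0,85],[0,-40,0,0,85],[0,-40,0,0,85],[0,-40,0,0,85],[0,-40,0,0,85],[0,0,0,0,85]]}}

```text
time_s: 2.7
tcp_pos: [443.7, 247.5, 231.0]
eef_rot: [-0.002, 1.0, 0.004, 0.0]
force: [0.7, -0.0, 0.0]
gripper_width: 85.1
gripper_force: 0.0
```

Run:
```python
from h import *
c=calibration("wrist"); print(c,manip.sense()["tcp_pos"]); im=get_image("wrist"); cv2.imwrite("pics/w1.png",im)
np.set_printoptions(precision=1,suppress=True)
for w in[(445.5,243.4,50),(581,244,84),(497.6,245.5,22)]: print(w2px(c,w))
```

```text
{'K': array([[324.95282356,   0.        , 320.09889699],
       [  0.        , 324.95282356, 199.75189278],
       [  0.        ,   0.        ,   1.        ]]), 'k1': -0.06814374568472292, 'position': array([510.71360338, 248.18924172, 373.51355686]), 'attitude': array([ 0.09335272,  0.70406844, -0.69752295, -0.09505071])} [443.66483961 247.52960631 231.02492525]
[325.4 177.6]
[327.2  23.8]
[323.7 124. ]
```

View pics/w1.png

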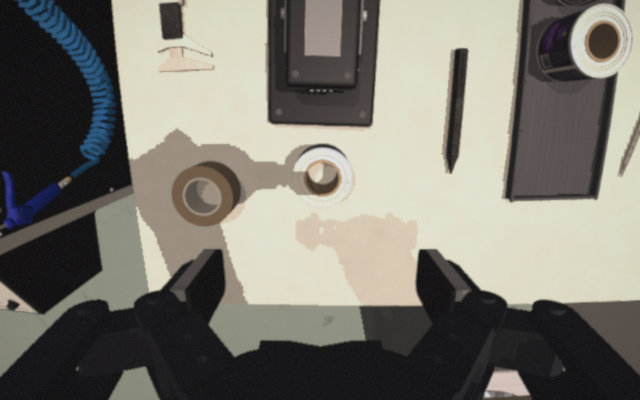

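The wrist view shows the roll's top centred at (323,174) and the charger's front edge at row ~124. Both agree with the top view to within a few mm. I'll descend on the roll.

Request:
{"op": "move_arm", "data": {"commands": [[3,3,40,0,85],[0,0,40,0,85],[0,0,40,0,85],[0,0,40,0,85],[0,0,30,0,85],[0,0,20,0,85],[0,0,13,0,85],[0,0,0,0,85]]}}

```text
time_s: 3.55
tcp_pos: [446.9, 236.1, 7.0]
eef_rot: [0.001, 1.0, -0.001, -0.001]
force: [-0.1, -0.1, 0.8]
gripper_width: 85.0
gripper_force: 0.0
```

Request:
{"op": "move_arm", "data": {"commands": [[0,0,0,0,55],[0,0,0,0,50],[0,0,0,0,50],[0,0,0,0,50],[0,0,0,0,50],[0,0,0,0,50],[0,0,0,0,50],[0,0,0,0,50]]}}

```text
time_s: 4.35
tcp_pos: [448.7, 238.4, 9.9]
eef_rot: [-0.001, 1.0, -0.0, 0.001]
force: [-0.9, 0.4, 7.5]
gripper_width: 60.4
gripper_force: 65.4
```

Request:
{"op": "move_arm", "data": {"commands": [[0,0,-10,0,50],[0,0,-20,0,50],[0,0,-30,0,50],[0,15,-20,0,50],[3,30,0,0,50],[4,35,0,0,50],[5,35,0,0,50],[5,35,0,0,50],[5,35,0,0,50],[5,35,0,0,50],[4,25,0,0,50],[2,15,0,0,50],[0,7,0,0,50],[0,0,20,0,50],[0,0,20,0,50],[0,0,0,0,50],[0,0,0,0,50]]}}

```text
time_s: 6.05
tcp_pos: [480.1, -28.7, 48.6]
eef_rot: [-0.0, 1.0, -0.0, -0.0]
force: [0.8, 0.1, -1.2]
gripper_width: 60.5
gripper_force: 65.6
```

Run:
```python
from h import *
c=calibration("wrist"); print(manip.sense()["tcp_pos"],manip.sense()["force"]); im=get_image("wrist"); cv2.imwrite("pics/w2.png",im)
np.set_printoptions(precision=1,suppress=True)
t=np.array([570,-26.1]);e=np.array([1,.03]);n=np.array([-.03,1])
for a,b in[(-153,53),(-153,-53),(-19,0),(-88,0)]: print(w2px(c,(*(t+a*e+b*n),12)))
```

```text
[480.05513468 -28.70869992  48.64135168] [ 0.80802823  0.12893916 -1.24021901]
[242.2 322.7]
[406.1 318.5]
[317.5 103.7]
[321.1 226.2]
```

View pics/w2.png

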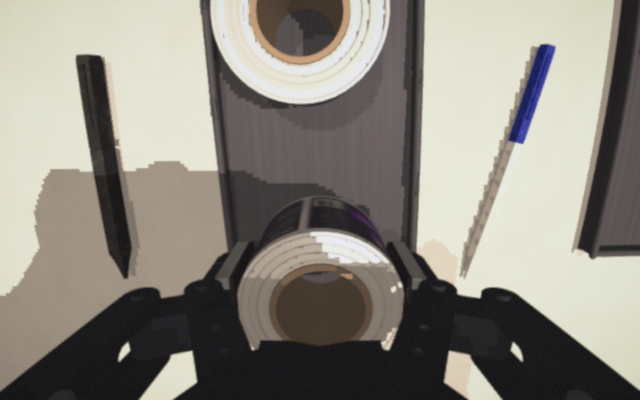

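The roll hangs upright over the middle of the tray's free part, with its centre at column 322 and the tray sides at 228 and 415. I'll lower it.

Request:
{"op": "move_arm", "data": {"commands": [[0,0,15,0,50],[0,0,10,0,50],[0,0,5,0,50],[0,0,3,0,50],[0,0,0,0,50],[0,0,0,0,50]]}}

```text
time_s: 6.7
tcp_pos: [480.6, -29.4, 15.6]
eef_rot: [-0.0, 1.0, -0.001, 0.0]
force: [-0.6, 0.2, -2.3]
gripper_width: 60.4
gripper_force: 65.6
```

Request:
{"op": "move_arm", "data": {"commands": [[0,0,1,0,50],[0,0,1,0,50],[0,0,0,0,50],[0,0,0,0,50]]}}

```text
time_s: 7.1
tcp_pos: [480.4, -29.3, 13.4]
eef_rot: [-0.0, 1.0, -0.001, 0.0]
force: [-0.0, 1.1, -2.3]
gripper_width: 60.2
gripper_force: 65.6
```

Request:
{"op": "move_arm", "data": {"commands": [[0,0,1,0,50],[0,0,1,0,50],[0,0,0,0,50],[0,0,0,0,50]]}}

```text
time_s: 7.5
tcp_pos: [480.5, -29.3, 12.9]
eef_rot: [0.0, 1.0, -0.001, 0.0]
force: [-3.2, 0.7, 17.5]
gripper_width: 60.6
gripper_force: 67.7
```

Request:
{"op": "move_arm", "data": {"commands": [[0,0,-1,0,65],[0,0,0,0,70],[0,0,0,0,85],[0,0,0,0,85],[0,0,0,0,85],[0,0,-20,0,85],[0,0,-40,0,85],[0,0,-40,0,85],[0,-20,-40,0,85],[5,-40,-40,0,85],[5,-40,-40,0,85],[5,-40,0,0,85],[5,-40,0,0,85],[5,-40,0,0,85],[5,-40,0,0,85],[5,-10,0,0,85],[5,0,0,0,85],[0,0,0,0,85],[0,0,0,0,85]]}}

```text
time_s: 9.4
tcp_pos: [519.6, 228.6, 222.5]
eef_rot: [0.001, 1.0, -0.002, -0.0]
force: [-0.9, -0.3, -0.5]
gripper_width: 85.2
gripper_force: 0.0
```

Run:
```python
from h import *
c=calibration("wrist"); print(c["position"],manip.sense()["tcp_pos"],manip.sense()["eef_rot"]); im=get_image("wrist"); cv2.imwrite("pics/w3.png",im)
np.savez("w3.npz",**c)
t=get_image("top")[130:260,290:360]; t=cv2.resize(t,None,fx=4,fy=4)
im2=cv2.resize(im[0:290,180:460],None,fx=1.8,fy=1.8,interpolation=cv2.INTER_CUBIC)
o=np.zeros((522,504+280,3),np.uint8);o[:522,:504]=im2;o[:520,504:]=t
cv2.imwrite("pics/w3c.png",o)
```

```text
[586.81317425 229.21186924 364.93508941] [519.63005768 228.55682231 222.50333513] [ 8.65630053e-04  9.99997417e-01 -2.07648971e-03 -3.25081043e-04]
```

View pics/w3c.png

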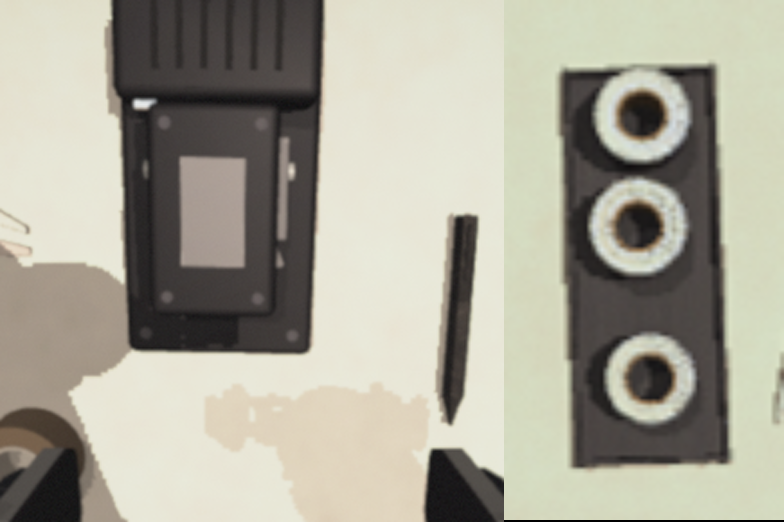

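The roll stands in the tray's free space. The pack's screw marks are at crop (163,123), (261,123), (166,297) and (257,298).

Run:
```python
from h import *
c=dict(np.load("w3.npz"))
np.set_printoptions(precision=1,suppress=True)
f=lambda pts,z:np.array([px2w(c,(180+(x+.5)/1.8-.5,(y+.5)/1.8-.5),z)[:2] for x,y in pts])
for pts,z in[([(163,123),(261,123),(166,297),(257,298)],84),([(150,107),(279,107),(154,311),(271,314)],84),([(181,156),(245,157),(180,267),(244,268)],84),([(131,348),(310,352),],22)]:
    w=f(pts,z);print(w.tolist() and w,w.mean(0))
```

```text
[[621.2 269.2]
 [620.9 224.7]
 [541.5 270.8]
 [540.8 226.7]] [581.1 247.8]
[[628.2 274.8]
 [627.8 216.6]
 [534.6 276.9]
 [532.9 219.8]] [580.9 247. ]
[[606.7 261.4]
 [606.1 232.1]
 [555.9 263.5]
 [555.3 232.9]] [581.  247.4]
[[500.4 302.5]
 [497.5 194. ]] [499.  248.2]
```

Request:
{"op": "move_arm", "data": {"commands": [[30,-9,0,1.3,85],[31,-8,0,0,85],[0,0,40,0,85],[0,0,40,0,85],[0,0,40,0,85],[0,0,30,0,85],[0,0,20,0,85],[0,0,10,0,85],[0,0,0,0,85],[0,0,0,0,85]]}}

```text
time_s: 10.5
tcp_pos: [581.4, 247.2, 43.8]
eef_rot: [-0.0, 1.0, -0.012, 0.001]
force: [-0.2, -0.9, -0.2]
gripper_width: 84.9
gripper_force: 0.0
```

Request:
{"op": "move_arm", "data": {"commands": [[0,0,0,0,65],[0,0,0,0,55],[0,0,0,0,50],[0,0,0,0,50],[0,0,0,0,50],[0,0,0,0,50]]}}

```text
time_s: 11.1
tcp_pos: [581.6, 247.6, 44.4]
eef_rot: [-0.0, 1.0, -0.012, 0.001]
force: [-1.0, -0.6, 6.4]
gripper_width: 61.7
gripper_force: 66.5
```

Request:
{"op": "move_arm", "data": {"commands": [[-3,0,0,0,50],[-4,0,0,0,50],[-5,0,0,0,50],[-6,0,0,0,50],[-7,0,0,0,50],[-5,0,0,0,50],[0,0,0,0,50]]}}

```text
time_s: 11.8
tcp_pos: [551.8, 248.7, 44.4]
eef_rot: [-0.001, 1.0, -0.012, 0.002]
force: [0.7, -0.3, 8.2]
gripper_width: 61.5
gripper_force: 66.6
```

Request:
{"op": "move_arm", "data": {"commands": [[-10,0,0,0,50],[-15,0,0,0,50],[-15,0,0,0,50],[-10,0,0,0,50],[-5,0,0,0,50],[0,0,0,0,50],[0,0,-5,0,50],[0,0,-15,0,50],[0,0,-30,0,50],[0,0,-30,0,50],[0,0,-20,0,50],[0,0,0,0,50]]}}

```text
time_s: 13.0
tcp_pos: [496.6, 250.0, 144.9]
eef_rot: [-0.001, 1.0, -0.012, 0.002]
force: [0.9, 0.4, -3.3]
gripper_width: 61.3
gripper_force: 66.5
```

Request:
{"op": "move_arm", "data": {"commands": [[0,0,0,0.8,50],[2,15,0,0,50],[2,30,0,0,50],[2,40,0,0,50],[2,40,0,0,50],[2,40,0,0,50],[2,40,0,0,50],[2,40,0,0,50],[2,40,0,0,50],[2,40,0,0,50],[2,40,0,0,50],[2,40,0,0,50],[2,40,0,0,50],[2,30,0,0,50],[2,20,0,0,50],[1,7,0,0,50],[0,0,0,0,50],[0,0,0,0,50],[0,0,0,0,50]]}}

```text
time_s: 14.9
tcp_pos: [505.7, -251.4, 142.5]
eef_rot: [-0.001, 1.0, -0.018, -0.0]
force: [0.2, 1.1, -2.8]
gripper_width: 61.6
gripper_force: 66.5
```

Run:
```python
from h import *
c=calibration("wrist"); print(manip.sense()["tcp_pos"],manip.sense()["eef_rot"]); im=get_image("wrist"); cv2.imwrite("pics/w4.png",im)
np.savez("w4.npz",**c)
```

```text
[ 505.67882454 -251.39019276  142.46667879] [-6.81318044e-04  9.99844593e-01 -1.76118140e-02 -3.87133954e-04]
```

View pics/w4.png

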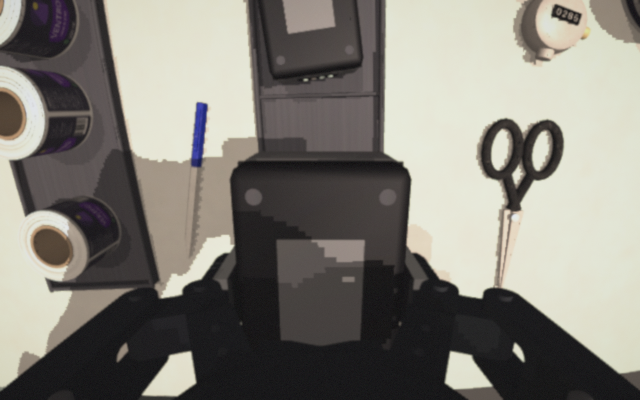

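The pack is centred over the tray, whose sides are at columns 258 and 383. The empty pack is at the top of the frame. I'll correct the yaw and x, then lower.

Request:
{"op": "move_arm", "data": {"commands": [[8,0,0,-1.6,50],[8,0,0,0,50],[0,0,30,0,50],[0,0,30,0,50],[0,0,25,0,50],[0,0,15,0,50],[0,0,7,0,50],[0,0,4,0,50],[0,0,0,0,50],[0,0,0,0,50]]}}

```text
time_s: 15.95
tcp_pos: [522.6, -254.1, 32.7]
eef_rot: [0.0, 1.0, -0.005, 0.001]
force: [0.3, 0.4, -2.7]
gripper_width: 61.4
gripper_force: 66.4
```

Request:
{"op": "move_arm", "data": {"commands": [[0,0,1,0,50],[0,0,1,0,50],[0,0,1,0,50],[0,0,0,0,50],[0,0,0,0,50]]}}

```text
time_s: 16.45
tcp_pos: [521.7, -253.8, 28.7]
eef_rot: [-0.0, 1.0, -0.005, -0.0]
force: [-0.2, 0.7, -2.5]
gripper_width: 61.1
gripper_force: 66.4
```

Request:
{"op": "move_arm", "data": {"commands": [[0,0,1,0,50],[0,0,1,0,50],[0,0,1,0,50],[0,0,0.5,0,50],[0,0,0,0,50],[0,0,0,0,50]]}}

```text
time_s: 17.05
tcp_pos: [521.6, -253.8, 25.5]
eef_rot: [0.0, 1.0, -0.005, -0.0]
force: [-1.5, 0.1, 1.0]
gripper_width: 61.4
gripper_force: 66.9
```

Request:
{"op": "move_arm", "data": {"commands": [[0,0,0.4,0,50],[0,0,0,0,50],[0,0,0,0,63],[0,0,0,0,66],[0,0,0,0,75],[0,0,0,0,85],[0,0,0,0,85],[0,0,0,0,85],[0,0,-10,0,85],[0,0,-30,0,85],[0,0,-40,0,85],[0,0,-40,0,85],[20,0,-40,0,85],[20,0,-30,0,85],[20,0,0,0,85],[0,0,0,0,85],[0,0,0,0,85]]}}

```text
time_s: 18.75
tcp_pos: [580.7, -254.1, 214.7]
eef_rot: [-0.0, 1.0, -0.005, -0.001]
force: [0.8, -0.5, -0.9]
gripper_width: 85.0
gripper_force: 0.0
```

Run:
```python
from h import *
c=calibration("wrist"); print(c["position"],manip.sense()["tcp_pos"],manip.sense()["eef_rot"]); im=get_image("wrist")
np.savez("w5.npz",**c)
cv2.imwrite("pics/w5c.png",cv2.resize(im[30:330,200:440],None,fx=2,fy=2,interpolation=cv2.INTER_CUBIC))
```

```text
[ 647.99950721 -254.09961753  357.01646483] [ 580.70025288 -254.1178153   214.65987707] [-1.49886276e-04  9.99988318e-01 -4.76265294e-03 -8.10954353e-04]
```

View pics/w5c.png

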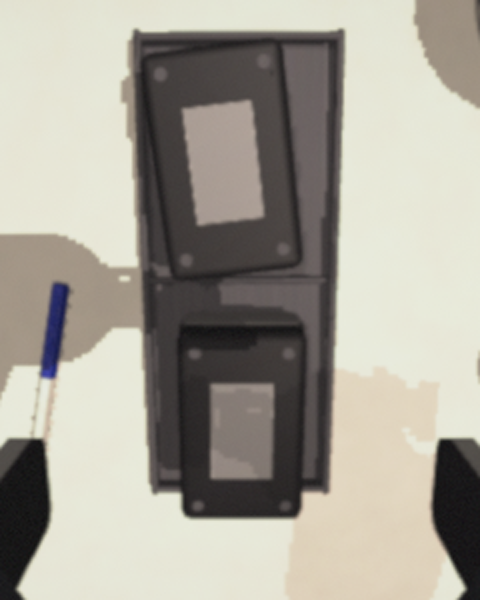

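The charged pack stands in the free bay. The empty pack's screws are at crop (160,74), (264,61), (186,260) and (283,248).

Run:
```python
from h import *
c=dict(np.load("w5.npz"))
np.set_printoptions(precision=1,suppress=True)
f=lambda pts,z:np.array([px2w(c,(200+(x+.5)/2-.5,30+(y+.5)/2-.5),z)[:2] for x,y in pts])
for pts in[[(160,74),(264,61),(186,260),(283,248)],[(145,58),(280,42),(175,277),(300,265)],[(182,107),(251,99),(197,226),(265,216)],[(195,354),(289,354),(198,506),(285,506)]]:
    w=f(pts,65);v=w[0]+w[1]-w[2]-w[3];u=w[0]+w[2]-w[1]-w[3];print(w.mean(0),np.arctan2(v[1],v[0]),np.arctan2(-u[0],u[1]))
```

```text
[ 647.4 -246.6] 0.10871691136624244 0.11103207531557457
[ 647.  -247.4] 0.10185860819889155 0.09439808716110341
[ 647.5 -246.7] 0.11095346392275547 0.1183892140228805
[ 520.7 -253.5] -0.011102036960477455 -0.008539979882029453
```

Request:
{"op": "move_arm", "data": {"commands": [[33,-4,0,0,85],[33.6,-3.8,0,0,85],[0,0,0,-6.7,85],[0,0,40,0,85],[0,0,40,0,85],[0,0,40,0,85],[0,0,35,0,85],[0,0,22,0,85],[0,0,12,0,85],[0,0,0,0,85],[0,0,0,0,85]]}}

```text
time_s: 19.9
tcp_pos: [648.7, -247.6, 26.7]
eef_rot: [0.0, 0.999, 0.053, 0.0]
force: [0.1, 0.3, 0.2]
gripper_width: 85.2
gripper_force: 0.0
```

Request:
{"op": "move_arm", "data": {"commands": [[0,0,0,0,65],[0,0,0,0,55],[0,0,0,0,50],[0,0,0,0,50],[0,0,0,0,50],[0,0,0,0,50]]}}

```text
time_s: 20.5
tcp_pos: [649.7, -247.5, 27.9]
eef_rot: [0.001, 0.999, 0.054, 0.001]
force: [-0.8, 0.2, 6.6]
gripper_width: 61.5
gripper_force: 67.3
```

Request:
{"op": "move_arm", "data": {"commands": [[0,0,-3,0,50],[0,0,-10,0,50],[0,0,-25,0,50],[0,0,-30,0,50],[0,0,-30,0,50],[0,0,-20,0,50],[0,0,0,4,50],[0,0,0,3.5,50],[0,0,0,0,50],[0,0,0,0,50]]}}

```text
time_s: 21.5
tcp_pos: [648.0, -247.1, 143.8]
eef_rot: [-0.0, 1.0, -0.011, -0.0]
force: [0.1, -0.5, -2.5]
gripper_width: 61.4
gripper_force: 66.4
```

Request:
{"op": "move_arm", "data": {"commands": [[-6,-15,0,0,50],[-12,-30,0,0,50],[-12,-40,0,0,50],[-12,-40,0,0,50],[-12,-40,0,0,50],[-12,-40,0,0,50],[-12,-40,0,0,50],[-12,-40,0,0,50],[-12,-40,0,0,50],[-12,-40,0,0,50],[-12,-40,0,0,50],[-12,-40,0,0,50],[-12,-25,0,0,50],[-10,-15,0,0,50],[-4,-8,0,0,50],[0,0,0,0,50],[0,0,0,0,50],[0,0,0,0,50]]}}

```text
time_s: 23.3
tcp_pos: [497.1, 247.7, 143.8]
eef_rot: [0.0, 1.0, -0.013, 0.0]
force: [-0.7, -0.8, -3.3]
gripper_width: 61.4
gripper_force: 66.4
```

Request:
{"op": "move_arm", "data": {"commands": [[0,-2,20,0,50],[0,0,30,0,50],[0,0,20,0,50],[0,0,12,0,50],[0,0,7,0,50],[0,0,4,0,50],[0,0,0,0,50],[0,0,0,0,50]]}}

```text
time_s: 24.1
tcp_pos: [496.8, 251.8, 51.6]
eef_rot: [-0.0, 1.0, -0.012, 0.001]
force: [0.4, 1.1, -3.9]
gripper_width: 61.3
gripper_force: 66.4
```

Request:
{"op": "move_arm", "data": {"commands": [[0,0,1,0,50],[0,0,1,0,50],[0,0,1,0,50],[0,0,0,0,50],[0,0,0,0,50]]}}

```text
time_s: 24.6
tcp_pos: [496.2, 251.5, 47.9]
eef_rot: [-0.0, 1.0, -0.012, 0.0]
force: [-0.0, 1.0, -4.0]
gripper_width: 61.3
gripper_force: 66.4
```

Request:
{"op": "move_arm", "data": {"commands": [[0,1,1,0,50],[0,0,1,0,50],[0,0,0,0,50],[0,0,0,0,50]]}}

```text
time_s: 25.0
tcp_pos: [496.3, 250.6, 46.8]
eef_rot: [-0.0, 1.0, -0.012, 0.0]
force: [-2.0, -0.1, 5.5]
gripper_width: 61.4
gripper_force: 67.5
```

Run:
```python
from h import *
c=calibration("wrist"); im=get_image("wrist")
np.savez("w6.npz",**c); s=manip.sense();print(s["tcp_pos"],s["force"])
cv2.imwrite("pics/w6c.png",cv2.resize(im[0:250,180:460],None,fx=2.3,fy=2.3,interpolation=cv2.INTER_CUBIC))
```

```text
[496.26989184 250.57237592  46.78589452] [-2.11233349 -1.0327282   5.3590217 ]
```

View pics/w6c.png

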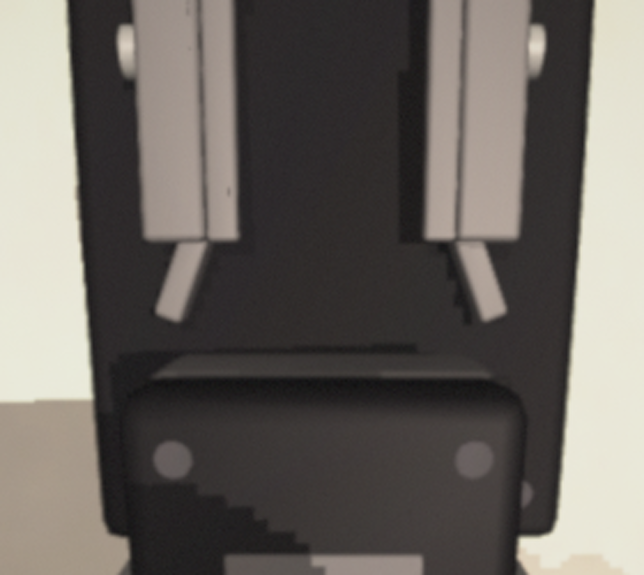

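The pack rests on the deck before the guides. The rail lips' inner edges are at crop columns 238 and 425 and the pack's screws at 172 and 474. I'll convert these to positions.

Run:
```python
from h import *
c=dict(np.load("w6.npz"))
f=lambda x,y,z:px2w(c,(180+(x+.5)/2.3-.5,(y+.5)/2.3-.5),z)[:2].round(1)
for n,p in dict(lipL=(238,238,35),lipR=(425,240,35),lipL2=(234,10,35),lipR2=(430,10,35),oL=(144,238,35),oR=(520,240,35),sL=(172,460,84),sR=(474,460,84),eL=(126,400,83),eR=(524,400,83),dl=(105,530,22),dr=(556,533,22),d0=(70,5,22),d1=(594,5,22)).items(): print(n,f(*p))
```

```text
lipL [567.4 266.5]
lipR [566.1 229.2]
lipL2 [609.3 265.3]
lipR2 [608.5 228.5]
oL [567.9 285.3]
oR [565.9 210.1]
sL [535.  272.4]
sR [534.  228.2]
eL [543.9 278.7]
eR [542.6 220.9]
dl [501.4 303.3]
dr [498.1 195.1]
d0 [615.5 300.4]
d1 [613.2 192.8]
```

Request:
{"op": "move_arm", "data": {"commands": [[0,1.5,0,0,50],[5,0,0,0,50],[8,0,0,0,50],[8,0,0,0,50],[8,0,0,0,50],[6,0,0,0,50],[5,0,0,0,50],[5,0,0,0,50],[5,0,0,0,50],[5,0,0,0,50],[5,0,0,0,50],[0,0,0,0,50]]}}

```text
time_s: 26.25
tcp_pos: [557.3, 247.8, 46.8]
eef_rot: [-0.0, 1.0, -0.012, 0.001]
force: [-0.5, -0.2, 5.0]
gripper_width: 61.3
gripper_force: 67.6
```

Request:
{"op": "move_arm", "data": {"commands": [[4,0,0,0,50],[4,0,0,0,50],[4,0,0,0,50],[4,0,0,0,50],[4,0,0,0,50],[3,0,0,0,50],[2,0,0,0,50],[0,0,0,0,50]]}}

```text
time_s: 27.05
tcp_pos: [581.7, 247.3, 46.8]
eef_rot: [-0.0, 1.0, -0.012, 0.001]
force: [-2.7, 0.3, 4.9]
gripper_width: 61.1
gripper_force: 67.5
```

Request:
{"op": "move_arm", "data": {"commands": [[1,0,0,0,50],[1,0,0,0,50],[0,0,0,0,50],[0,0,0,0,50]]}}

```text
time_s: 27.45
tcp_pos: [583.2, 247.2, 46.8]
eef_rot: [-0.0, 1.0, -0.012, 0.0]
force: [-3.7, 0.7, 7.8]
gripper_width: 61.4
gripper_force: 67.8
```

Request:
{"op": "move_arm", "data": {"commands": [[1,0,0,0,50],[0,0,0,0,50],[0,0,0,0,50]]}}

```text
time_s: 27.75
tcp_pos: [583.2, 247.2, 46.8]
eef_rot: [0.0, 1.0, -0.012, -0.001]
force: [-5.0, -0.2, 9.8]
gripper_width: 61.5
gripper_force: 67.9
```

Request:
{"op": "move_arm", "data": {"commands": [[2,0,0,0,50],[2,0,0,0,50],[2,0,0,0,50],[0,0,0,0,50],[0,0,0,0,50]]}}

```text
time_s: 28.25
tcp_pos: [583.4, 247.2, 47.1]
eef_rot: [0.001, 1.0, -0.011, -0.006]
force: [-17.1, -1.2, 22.6]
gripper_width: 61.3
gripper_force: 69.5
```

Request:
{"op": "move_arm", "data": {"commands": [[2,0,0,0,50],[2,0,0,0,50],[1,0,0,0,50],[0,0,0,0,50],[0,0,0,0,50]]}}

```text
time_s: 28.75
tcp_pos: [583.7, 247.3, 47.4]
eef_rot: [0.002, 1.0, -0.011, -0.01]
force: [-27.6, -1.8, 32.3]
gripper_width: 61.7
gripper_force: 70.7
```

Request:
{"op": "move_arm", "data": {"commands": [[-4,0,0,0,50],[-4,0,0,0,50],[-3,0,-0.5,0,50],[0,0,0,0,50],[0,0,0,0,50]]}}

```text
time_s: 29.25
tcp_pos: [583.2, 247.2, 46.9]
eef_rot: [0.0, 1.0, -0.012, -0.001]
force: [-5.4, -0.2, 8.1]
gripper_width: 61.6
gripper_force: 67.8
```

Request:
{"op": "move_arm", "data": {"commands": [[0,0,0,0,65],[0,0,0,0,72],[0,0,0,0,85],[0,0,0,0,85],[0,0,0,0,85],[0,0,0,0,85],[0,0,-10,0,85],[0,0,-30,0,85],[0,0,-40,0,85],[0,0,-40,0,85],[-20,0,-40,0,85],[-22,0,-15,0,85],[-20,0,0,0,85],[0,0,0,0,85],[0,0,0,0,85]]}}

```text
time_s: 30.75
tcp_pos: [522.6, 248.4, 222.1]
eef_rot: [-0.0, 1.0, -0.012, 0.001]
force: [0.3, -0.6, -0.4]
gripper_width: 85.0
gripper_force: 0.0
```

Run:
```python
from h import *
c=calibration("wrist"); im=get_image("wrist"); s=manip.sense();print(s["tcp_pos"],s["force"])
np.savez("w7.npz",**c)
a=cv2.resize(im[0:290,180:460],None,fx=1.8,fy=1.8,interpolation=cv2.INTER_CUBIC)
t=cv2.resize(get_image("top")[130:260,200:430],None,fx=1.28,fy=1.28)
o=np.zeros((522,800,3),np.uint8);o[:,:504]=a;o[:t.shape[0],504:504+t.shape[1]]=t[:,:296]
cv2.imwrite("pics/w7c.png",o)
```

```text
[523.08389472 248.22327604 221.66055119] [-0.27261731 -0.88739665  0.13316267]
```

View pics/w7c.png

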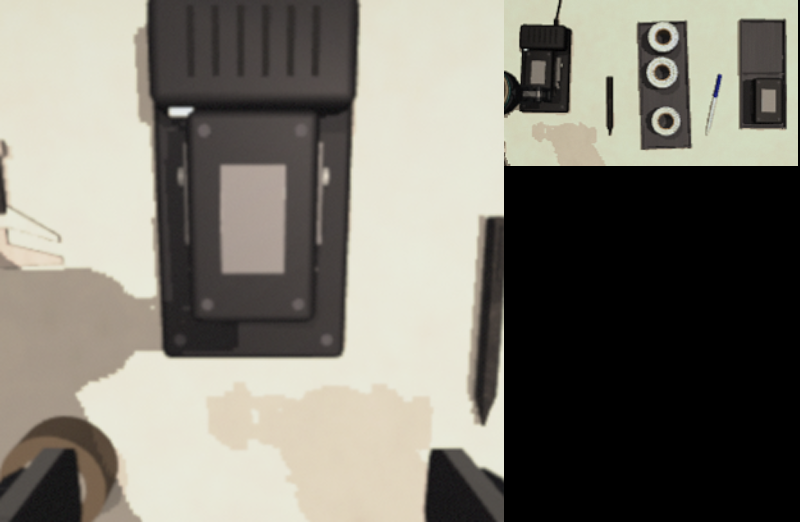

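Run:
```python
from h import *
c=dict(np.load("w7.npz"))
f=lambda pts,z:np.array([px2w(c,(180+(x+.5)/1.8-.5,(y+.5)/1.8-.5),z)[:2] for x,y in pts]).mean(0)
print(f([(204,130),(301,130),(207,304),(298,304)],84),f([(220,164),(285,164),(220,273),(285,273)],84),f([(168,354),(341,356)],22))
```

```text
[581.20215561 247.71957115] [581.24519821 247.71855593] [499.2764818  248.32954449]
```

The pack sits at x = 581.2, the same place the charged pack was when home (581.1). The force check also showed a hard stop. The roll and both packs stand where they should, so I'm handing in.

```bash
python3 -c "
from workcell import order
print(order.hand_in())"
```

```text
the job is handed in; nothing more can be done
None
```

The job is handed in at about 31 s: the roll stands in the roll tray, the charged pack is in the free bay, and the empty pack is fully home on the charger; no verdict came back from the hand-in.

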